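# Stamp one bread-crate tag on the bench press

## Robot

A 7-joint arm with a two-finger parallel gripper is mounted at the origin on the work surface. World frame = base frame: x ahead of the robot, y to its left, z up, the work surface at z = 0. Lengths are in m, angles in rad, forces in N, time in s.
With the tool pointing down it reaches from about 0.4 to 0.85 m from the base axis. Payload 6.9 kg.
Tool frame: the origin (TCP) lies midway between the tips of the shut fingers; the grasp point (between the pads) lies 19 mm behind it; z points along the fingers, y is the line along which they close (so a half turn about z gives the same grasp; the last joint's range is limited). The gripper opens to 85 mm and grips with 20 to 120 N. Pads are 22 mm wide; open, the fingers measure 114 mm over their backs; the gripper's body (76 mm by 85 mm) begins 54 mm behind the grasp point. The pads swing forward as they close: fully open they stand 13 mm farther back than shut.
Start: joints at [1.258, 0.507, -0.238, 1.5, 0.126, 1.149, -0.155], TCP at [0.254, -0.571, 0.231] pointing down, gripper open.
Joint ranges: [-3.08, 3.08], [-0.24, 2.05], [-1.43, 1.35], [0, 2.5], [-1.52, 4.66], [0.17, 1.96], [-2.89, 2.89]. Speed limits (rad/s): [2.39, 2.39, 3.14, 3.14, 3.14, 3.14, 3.14].

## Interface

Orientations are given as a unit quaternion [w, x, y, z].
In Python, from cell import * gives the robot as it stands.
- The arm moves only by the tool move_arm, never from a script. Its argument "deltas" is one flat list of numbers, 7 for each row, row after row: the shift along the tool's x, y, z in m, then the turn, a rotation vector about the tool's x, y, z in rad, then the gripper's target within -1 to 1 (fully open at 1, half-way at 0, shut at -1). A call has 1 to 8 rows; each row is the pose to reach, as a shift and turn from the pose commanded when the call began, along the tool's axes at that moment; what a row does not reach only later rows make up. A row lasts 1/10 s, in which the tool goes at most 50 mm and 8.59 degrees, less where a joint would pass 70% of its speed; a pose out of reach is approached as far as the arm can. A call with a gripper value outside its range is refused whole. The fingers move at their own pace and stop on an object; "grip_force" is the grip in N (left out, the last holds). Time passes only in rows, so rows that repeat a pose let the fingers close. It gives the time, the measured TCP pose, the force, the opening and the grip force at its end, in the units of the state.
- get_state(): the state, without advancing time (a new reading comes with each control period).
- get_image(name): name is "scene" or "top"; returns a dict with "img" (480x640x3 uint8, red, green, blue), "fx", "fy", "cx", "cy" (pixels), "origin" and "orientation" of the camera in the world. Camera axes: x right, y down, z forward; pixel columns grow to the right and rows downward; lengths in m; the calibration is good to about 2 mm. A picture is of the moment at which its call begins. There is no depth.
- close_job(): hands the job in; it is judged then, once.
Trained networks look in a picture, given as the dict that the camera call returned (one of the last four; its "shot" number tells which), for a name from the list of things; names that differ only in an ending like _2 or _b are one class to them, and where a whole thing is asked for, a point or a joint stands for the part that bears it (a point fixed in the world has none). Each returns a list of dicts, best first, with "confidence" (0 to 1); they miss things now and then, are a little off and sometimes report something else, mostly with a low value. They report only what shows in the picture. A call takes as long as a camera call. They do not tell look-alikes from the thing itself.
- cut_out(query, picture): "region" (480x640 bool, what is visible of it) and "bbox" ([left, top, right, bottom] in pixels, round what is visible of it).
- place_of(query, picture): "xy" ([column, row] in pixels: a listed point, or the origin of a listed thing).
The state is a dict: "time": time; "joints": joint angles; "dq": joint speeds; "effort": joint torques, N m; "position": TCP position; "ee_rot": TCP orientation; "force": force on the tool from outside, world axes, zero at the start; "moment": the same for the moment, N m; "opening": opening from 0.0 (shut) to 1.0 (fully open); "finger_force": force on a finger pad.
Only numpy, scipy, OpenCV 4.12 (cv2) and the standard library are available. Lean on these libraries where they do the work, as an engineer would, in place of code of your own. Each camera call takes 0.05 s, during which the arm holds its last target. There are 200 camera calls.

## Task

Slide the red tag carrier along its channel until it butts gently but firmly against the brass stop under the press, then take the flywheel's handle and turn the wheel clockwise (seen from above) through exactly one revolution, so that the ram comes down on the tag and rises fully again. Do not turn backwards or start a second stroke, do not force the carrier, and go round without tugging the handle in or out along its slot; leave the carrier home, the wheel at rest and the things around the press where they are.

Things in the scene. Friction and masses are not known exactly. Their poses are not given: they have to be found in the camera images.
- carrier_mid (a point): Centre of the loose red plastic tag carrier, a flat block 56 x 140 x 16 mm (its x, y, z; 0.13 to 0.25 kg) with an aluminium tag inlaid in its top. It lies along the channel: its leading end (-y) faces the brass stop, its trailing end (+y), 70 mm from this point, is where to push. It is home when its leading end touches the stop.
- stop_face (a point): Middle of the brass stop's face at the channel's end, at the height of the carrier's centre (28 mm above the table). Its +y axis points out along the channel: the carrier is pushed along -y. The press's head overhangs the channel up to 52 mm out from the stop, underside 57 mm above this point.
- stop: The brass stop block at the channel's end, 59 mm wide and 22 mm high, rigid. Origin at the foot of its front face.
- handle_mid (a point): Middle of the upright black revolving handle on the flywheel: 26 mm diameter, 46 mm tall, axis vertical; it spins freely on its pin, so a gripper need not turn with the wheel. 32 mm above the wheel's upper face (a steel disc, 170 mm across). Clamped in a radial slot, 44 to 74 mm from the shaft: the setting is not known. At the start the shaft lies from it along the press's +x.
- wheel (a joint): Flywheel angle in rad: 0 at the start with the ram up and the handle on the press's -x side of the shaft, growing clockwise seen from above; ram fully down at 3.14, up again at 6.28, down again beyond. Friction about 0.28 N m: the wheel stays where left. The ram's springs resist the turn by up to about 0.2 N m before half a revolution and help it after.
- ram (a joint): How far the ram has come down, m: 0 fully up, 0.024 fully down.
- foot: Round steel pressing foot of 34 mm diameter under the ram, sprung (about 6 N per mm); origin at the centre of its underside, 25 mm out from the stop. It meets the carrier's top in the last 4 mm of the ram's travel.
- loaf: Brown loaf, 200 x 72 x 70 mm, on the table: leave it alone. Origin at its underside.
- tag_bin: Blue open bin 120 x 160 x 60 mm on the table: leave it alone. Origin at its underside.
- tag_stack: Stack of spare aluminium tags 40 x 75 x 14 mm on the table: leave it alone. Origin at its underside.
- brush: Bench brush lying on the table: leave it alone.
- press: The blue bench press, bolted down; origin on the table straight below the stop face, +y out along the channel. Grey base 150 mm wide, 20 mm high, from 150 mm behind the stop to 270 mm in front. The base's top is the channel's floor; its two guides are 59 mm apart and only 8 mm high, so the carrier's upper half stands above them. The flywheel lies flat on the column behind the stop.
- give (a joint): Overload guard of the handle's pin: how far (m) the handle is pulled outward (+) or pushed inward (-) along the wheel's radius against its spring, 5 N per mm; 0 when free. Tugging it beyond 2.5 mm (12.5 N) either way means that the handle is being wrenched off its circle.
Things that resemble listed ones, but are neither listed nor needed, are in the scene too. Of the things that look like the part that bears carrier_mid, the larger one is meant.

How it is judged:
On the way, in this order (a step that is already met when the one before it is completed fails the run):
1. the carrier is pushed home: it presses on the brass stop with more than 2 N, the wheel not yet turned (contact force between carrier and stop above 2 N and value of joint wheel below 0.3 rad), for 0.02 s.
2. the ram presses on the carrier lying home, within 3 mm of the stop (value of joint wheel above 2.9 rad and contact force between foot and carrier above 8 N and y of carrier_mid in the frame of stop_face below 0.073 m), for 0.05 s.
3. the revolution is completed: the wheel is within 0.15 rad of one full turn (value of joint wheel between 6.133 and 6.433 rad), for 0.1 s.
At the end, for the whole second after the job is handed in: The wheel is at rest one full turn (6.28 rad) from the start, within 0.15 rad, with the ram up within 1 mm; the carrier lies at rest with its leading end within 3 mm of the stop (all of step 3 and velocity of joint wheel between -0.05 and 0.05 rad/s and value of joint ram below 0.001 m and y of carrier_mid in the frame of stop_face below 0.073 m and linear speed of carrier below 0.01 m/s); the robot touches nothing.
It fails at once if the carrier is forced against the stop (over 25 N) (contact force between carrier and stop above 25 N).
It fails at once if the wheel is turned on into a second stroke (over 0.3 rad past one turn) (value of joint wheel above 6.583 rad).
It fails at once if the wheel is turned the wrong way (over 0.25 rad) (value of joint wheel below -0.25 rad).
It fails at once if a thing beside the press is moved by more than 20 mm (distance of any of loaf, tag_bin, tag_stack, brush from where it was at the start of the episode above 0.02 m).
It fails at once if the handle is tugged more than 2.5 mm along its slot (12.5 N) (value of joint give above 0.0025 m or value of joint give below -0.0025 m).
It also fails if it takes over 70 s, if anything falls off the work surface, if the arm or the gripper's body presses on something with over 40 N, if the wrist force passes 120 N, or if a joint passes its speed limit or range.

## Working session

There is one attempt and no reset: what is moved stays moved. The work goes in short steps, Python scripts to look and compute and a tool call to move; the robot and the scene stay as the last step left them, time stands still between calls to the robot, and variables do not carry over. Pictures are saved under pics/ and viewed, at most 10 in all, crops included, and the job is handed in when it is done.

Besides the shell and the picture viewer there is one more tool, called after "Request:" as a command line: name --argument value ..., lists and objects as JSON in quotes. move_arm: Moves the arm, as the interface text tells. Its arguments: {"type":"object","properties":{"deltas":{"type":"array"},"grip_force":{"type":"number"}},"required":["deltas"]}

```bash
mkdir -p pics
cat > h.py <<'E'
from cell import *
import numpy as np, cv2
from scipy.spatial.transform import Rotation as R
def rot(q): return R.from_quat([q[1],q[2],q[3],q[0]])
def px2w(p,uv,z):
    d=rot(p["orientation"]).apply([(uv[0]-p["cx"])/p["fx"],(uv[1]-p["cy"])/p["fy"],1]); o=np.array(p["origin"])
    return o+d*(z-o[2])/d[2]
def w2px(p,w):
    c=rot(p["orientation"]).inv().apply(np.array(w)-p["origin"]); return c[0]/c[2]*p["fx"]+p["cx"],c[1]/c[2]*p["fy"]+p["cy"]
E
python3 - <<'E'
from h import *
s=get_state(); print(s["position"],s["ee_rot"],s["opening"],s["force"])
for n in ("top","scene"):
    p=get_image(n); cv2.imwrite(f"pics/{n}0.png",p["img"][:,:,::-1]); print(n,p["origin"],p["fx"])
    for q,z in (("carrier_mid",.028),("stop_face",.028),("handle_mid",.15),("press",0),("stop",.02),("foot",.06),("loaf",0),("tag_bin",0),("tag_stack",0),("brush",0)):
        print(q,[(np.round(r["xy"]).tolist(),round(r["confidence"],2),np.round(px2w(p,r["xy"],z),3).tolist()) for r in place_of(q,p)[:3]])
E
```

```text
[ 0.25329597 -0.57081444  0.23042228] [-8.87595198e-04  9.78263913e-01  2.07361737e-01 -1.98379169e-04] 0.9947582078344599 [ 0.2047516  -0.11890017  0.23758472]
top [ 0.54479806 -0.05492504  1.11530927] 513.4239131389717
carrier_mid [([289.0, 245.0], 0.85, [0.601, 0.051, 0.028])]
stop_face []
handle_mid [([377.0, 286.0], 0.66, [0.518, -0.126, 0.15]), ([285.0, 245.0], 0.25, [0.595, 0.047, 0.15])]
press [([344.0, 248.0], 0.7, [0.595, -0.066, 0.0]), ([283.0, 168.0], 0.27, [0.771, 0.068, 0.0])]
stop [([340.0, 247.0], 0.63, [0.597, -0.058, 0.02]), ([386.0, 162.0], 0.18, [0.779, -0.157, 0.02])]
foot []
loaf [([384.0, 159.0], 0.75, [0.791, -0.154, 0.0])]
tag_bin [([285.0, 167.0], 0.88, [0.773, 0.063, 0.0])]
tag_stack []
brush [([450.0, 319.0], 0.64, [0.444, -0.292, 0.0])]
scene [1.03950891 0.22795898 0.66866987] 470.79852200874177
carrier_mid [([375.0, 319.0], 0.85, [0.599, 0.06, 0.028]), ([426.0, 268.0], 0.85, [0.448, 0.092, 0.028]), ([313.0, 285.0], 0.52, [0.586, -0.068, 0.028])]
stop_face [([314.0, 288.0], 0.56, [0.592, -0.063, 0.028])]
handle_mid [([299.0, 172.0], 0.6, [0.454, -0.174, 0.15])]
press [([312.0, 300.0], 0.57, [0.597, -0.065, -0.0])]
stop [([315.0, 290.0], 0.61, [0.588, -0.063, 0.02]), ([301.0, 173.0], 0.53, [0.306, -0.269, 0.02])]
foot [([326.0, 284.0], 0.46, [0.596, -0.036, 0.06])]
loaf [([201.0, 358.0], 0.97, [0.788, -0.159, 0.0]), ([301.0, 172.0], 0.5, [0.28, -0.288, 0.0])]
tag_bin [([326.0, 413.0], 0.84, [0.769, 0.064, 0.0])]
tag_stack [([356.0, 249.0], 0.98, [0.445, -0.054, 0.0]), ([314.0, 289.0], 0.73, [0.575, -0.075, 0.0])]
brush []
```

View pics/top0.png

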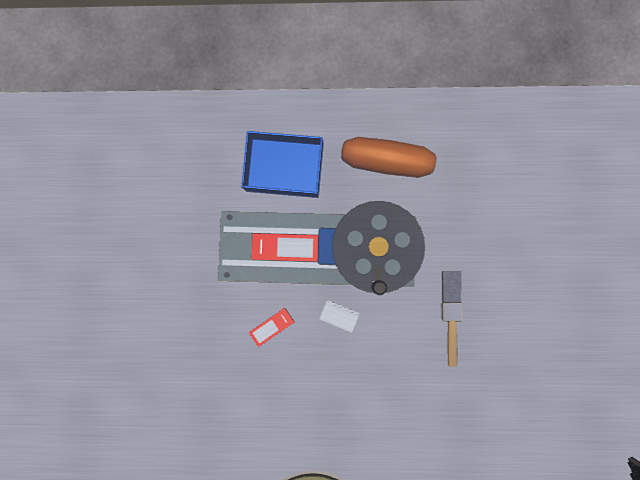

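View pics/scene0.png

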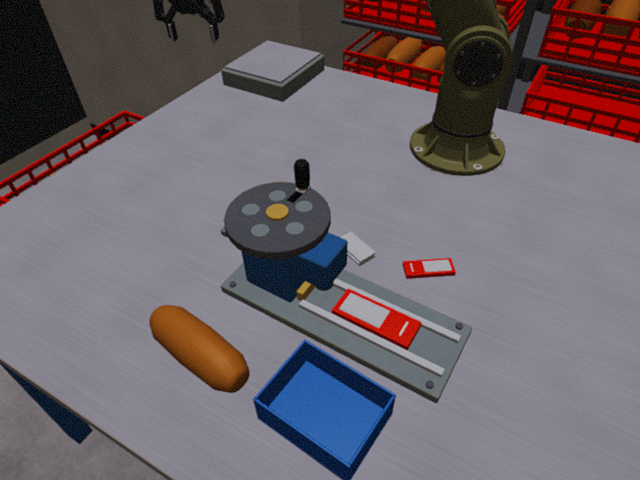

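The top picture shows two red carriers. The one at (285,246) lies in the channel. The one at (271,327) lies loose on the table and is smaller, so the one in the channel is meant. The handle is at (379,287), the shaft at (378,246), the brush at (452,318), the tag stack at (340,316), the bin at (284,165) and the loaf at (388,157).

Run:
```python
from h import *
t=get_image("top"); s=get_image("scene")
def tri(a,b):
    A=[];B=[]
    for p,uv in ((t,a),(s,b)):
        d=rot(p["orientation"]).apply([(uv[0]-p["cx"])/p["fx"],(uv[1]-p["cy"])/p["fy"],1]); d/=np.linalg.norm(d)
        M=np.eye(3)-np.outer(d,d); A.append(M);B.append(M@p["origin"])
    return np.linalg.lstsq(np.vstack(A),np.hstack(B),rcond=None)[0]
def hsv(p): return cv2.cvtColor(p["img"],cv2.COLOR_RGB2HSV)
# brass hub
for nm,p,box in(("t",t,(340,210,420,285)),("s",s,(250,195,310,230))):
    h=hsv(p); m=((h[...,0]>12)&(h[...,0]<28)&(h[...,1]>120)&(h[...,2]>90)); x0,y0,x1,y1=box
    yy,xx=np.nonzero(m[y0:y1,x0:x1]); print(nm,"hub",xx.mean()+x0,yy.mean()+y0,len(xx)); 
    if nm=="t":ht=(xx.mean()+x0,yy.mean()+y0)
    else: hs=(xx.mean()+x0,yy.mean()+y0)
hub=tri(ht,hs); print("hub",hub)
# guides
h=hsv(t); g=(h[...,1]<25)&(h[...,2]>200)
for r0,r1 in((222,238),(256,272)):
    yy,xx=np.nonzero(g[r0:r1,226:318]); W=np.array([px2w(t,(x+226,y+r0),.028) for x,y in zip(xx,yy)])
    k=np.polyfit(W[:,1],W[:,0],1); print("guide",k,len(xx),np.degrees(np.arctan(k[0])))
m=((h[...,0]<8)|(h[...,0]>172))&(h[...,1]>150)&(h[...,2]>120)
sub=m[225:270,240:330]; yy,xx=np.nonzero(sub); print("red bbox",xx.min()+240,xx.max()+240,yy.min()+225,yy.max()+225)
print("trail end",px2w(t,(xx.min()+240-.5,246),.036))
r=cut_out("carrier_mid",t)
for c in r[:2]: print(c["bbox"],c["confidence"])
for p in(t,s):
  for q in("handle_mid","press","stop_face","stop"):
    print(q,[(x["xy"],x["confidence"]) for x in place_of(q,p)[:1]])
  for c in cut_out("handle_mid",p)[:2]: print("handle cut",c["bbox"],c["confidence"],c["region"].sum())
  for c in cut_out("stop",p)[:1]: print("stop cut",c["bbox"],c["confidence"])
a=t["img"][180:320,210:440]; b=s["img"][150:350,210:480]
c=np.hstack([cv2.resize(a,(400,243))[:,:,::-1],cv2.resize(b,(400,296))[:243,:,::-1]]); 
c=np.zeros((600,800,3),np.uint8); c[:243,:400]=cv2.resize(a,(400,243))[:,:,::-1]; c[:593-0,:][0:0]
bb=cv2.resize(b,(540,400))[:,:,::-1]; 
c=np.zeros((600,800,3),np.uint8); c[:200,:329]=cv2.resize(a,(329,200))[:,:,::-1]; c[200:,:540]=bb
cv2.imwrite("pics/crop1.png",c)
```

```text
t hub 378.21379310344827 246.28275862068966 290
s hub 276.7700729927007 211.0729927007299 274
hub [ 0.59040468 -0.12707984  0.17900864]
guide [0.02251918 0.63096617] 388 1.2900361719505011
guide [0.02469926 0.55935997] 459 1.414875813160842
red bbox 252 317 233 260
trail end [0.59784926 0.12939551 0.036     ]
[253.3, 232.2, 318.9, 261.4] 0.8
[249.5, 309.6, 295.6, 341.8] 0.8
handle_mid [([379.5, 288.2], 0.62)]
press [([345.9, 249.1], 0.77)]
stop_face [([335.6, 315.6], 0.67)]
stop []
handle cut [370.5, 281.5, 387.3, 292.7] 0.64 187
stop cut [340.6, 136.5, 438.0, 179.2] 0.61
handle_mid [([301.5, 171.1], 0.77)]
press [([313.2, 296.7], 0.66)]
stop_face [([311.2, 288.6], 0.88)]
stop []
handle cut [293.0, 156.5, 309.7, 187.6] 0.84 397
stop cut [297.0, 280.0, 315.6, 298.6] 0.79
```

View pics/crop1.png

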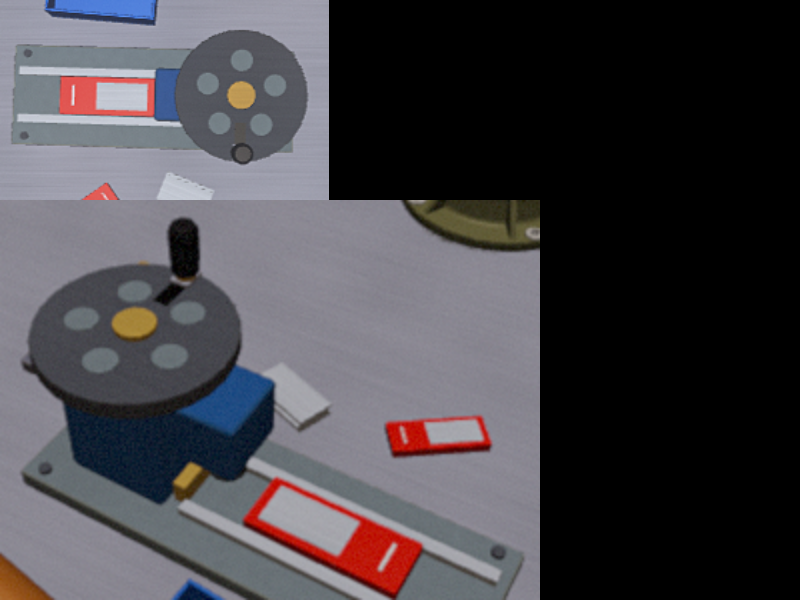

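The enlarged crop confirms it: the carrier in the channel is clearly longer than the loose one, so it is the one meant. The handle stands on the robot's side of the hub. Next I triangulate and work out the first move.

```bash
cat >> h.py <<'E'
def tri(obs):
    A=[];B=[]
    for p,uv in obs:
        d=rot(p["orientation"]).apply([(uv[0]-p["cx"])/p["fx"],(uv[1]-p["cy"])/p["fy"],1]); d/=np.linalg.norm(d)
        M=np.eye(3)-np.outer(d,d); A.append(M);B.append(M@p["origin"])
    return np.linalg.lstsq(np.vstack(A),np.hstack(B),rcond=None)[0]
YAW=-0.0236
def delta(target,yaw=YAW):
    s=get_state(); r=rot(s["ee_rot"]); tr=R.from_euler('z',yaw)*R.from_rotvec([np.pi,0,0])
    return np.round(r.inv().apply(np.array(target)-s["position"]),4), np.round((r.inv()*tr).as_rotvec(),4)
E
python3 - <<'E'
from h import *
t=get_image("top"); s=get_image("scene")
hd=tri([(t,(379.5,288.2)),(s,(301.5,171.1))]); print("handle mid",hd)
hs=[]
for p in(t,s):
    q=place_of("handle_mid",p); hs.append((p,q[0]["xy"]))
print(tri(hs))
for z in(.17,.2):print(w2px(t,(.535,-.126,z)),w2px(s,(.535,-.126,z)))
print("stop",px2w(s,(311.2,288.6),.028),"press",px2w(s,(313.2,296.7),0),px2w(t,(345.9,249.1),0))
print("stopcut corners",px2w(s,(315.6,289),.042))
print(delta((.599,.165,.1)),get_state()["joints"])
E
```

```text
handle mid [ 0.5153027  -0.12649605  0.20891884]
[ 0.51738498 -0.12521301  0.20850991]
(np.float64(377.53050047519224), np.float64(276.668863340251)) (np.float64(296.6320018351869), np.float64(196.4010001160528))
(np.float64(378.8084104685587), np.float64(276.8471603646656)) (np.float64(295.630190592193), np.float64(181.99220117116926))
stop [ 0.59495317 -0.06644371  0.028     ] press [ 0.58997994 -0.06628445  0.        ] [ 0.59282876 -0.07063435  0.        ]
stopcut corners [ 0.60169284 -0.05294898  0.042     ]
(array([ 0.6144, -0.5327,  0.1313]), array([-0.    , -0.    ,  0.4414])) [ 1.25849144  0.50751089 -0.23762452  1.50020277  0.1257021   1.14889186
 -0.15480391]
```

Request:
move_arm --deltas '[0, 0, -0.05, 0, 0, 0.1, -1, 0, 0, -0.1, 0, 0, 0.2, -1, 0.614, -0.533, -0.1, 0, 0, 0.441, -1, 0.614, -0.533, -0.1, 0, 0, 0.441, -1, 0.614, -0.533, -0.1, 0, 0, 0.441, -1, 0.614, -0.533, -0.1, 0, 0, 0.441, -1, 0.614, -0.533, -0.1, 0, 0, 0.441, -1, 0.614, -0.533, -0.1, 0, 0, 0.441, -1]'

```text
time: 2.85
position: [0.3814, -0.2976, 0.3316]
ee_rot: [0.0, 1.0, -0.012, 0.0]
force: [1.0, -0.5, -0.2]
opening: 0.001
finger_force: 0.0
```

```bash
python3 -c "
from h import *
print(get_state()['joints'],delta((.599,.165,.1)))"
```

```text
[ 0.80765152  0.21339115 -0.24925509  1.67547956  0.05510254  1.25872561
 -1.04714666] (array([ 0.2067, -0.4677,  0.2315]), array([ 0.0006, -0.0006,  0.0003]))
```

Request:
move_arm --deltas '[0.207, -0.468, 0, 0, 0, 0, -1, 0.207, -0.468, 0, 0, 0, 0, -1, 0.207, -0.468, 0, 0, 0, 0, -1, 0.207, -0.468, 0, 0, 0, 0, -1, 0.207, -0.468, 0, 0, 0, 0, -1, 0.207, -0.468, 0, 0, 0, 0, -1, 0.207, -0.468, 0, 0, 0, 0, -1, 0.207, -0.468, 0, 0, 0, 0, -1]'

```text
time: 3.65
position: [0.5517, 0.0642, 0.3315]
ee_rot: [0.0, 1.0, -0.012, 0.0]
force: [1.1, -0.9, -0.6]
opening: -0.006
finger_force: 0.0
```

```bash
python3 -c "
from h import *
print(delta((.599,.165,.1)))"
```

```text
(array([ 0.0447, -0.1019,  0.2316]), array([ 0.0002, -0.0007, -0.0001]))
```

Request:
move_arm --deltas '[0.045, -0.102, 0.02, 0, 0, 0, -1, 0.045, -0.102, 0.03, 0, 0, 0, -1, 0.045, -0.102, 0.05, 0, 0, 0, -1, 0.045, -0.102, 0.1, 0, 0, 0, -1, 0.045, -0.102, 0.15, 0, 0, 0, -1, 0.045, -0.102, 0.2, 0, 0, 0, -1, 0.045, -0.102, 0.25, 0, 0, 0, -1, 0.045, -0.102, 0.28, 0, 0, 0, -1]'

```text
time: 4.45
position: [0.5967, 0.1625, 0.0476]
ee_rot: [0.001, 1.0, -0.012, -0.002]
force: [-0.2, 0.2, -0.6]
opening: 0.003
finger_force: 0.0
```

Request:
move_arm --deltas '[0, 0, 0.01, 0, 0, 0, -1, 0, 0, 0.022, 0, 0, 0, -1, 0, 0, 0.022, 0, 0, 0, -1, 0, 0, 0.022, 0, 0, 0, -1]'

```text
time: 4.85
position: [0.5994, 0.1637, 0.0307]
ee_rot: [-0.0, 1.0, -0.012, 0.001]
force: [0.3, 0.1, 0.4]
opening: 0.002
finger_force: 0.0
```

Run:
```python
from h import *
s=get_state(); print(s["position"],s["force"])
t=get_image("top"); p=get_image("scene"); c=np.vstack([t["img"][190:310,200:440],p["img"][230:350,270:510]])
cv2.imwrite("pics/c2.png",cv2.resize(c,(600,600))[:,:,::-1])
```

```text
[0.59940806 0.16368467 0.03072847] [0.25067152 0.0505314  0.39733311]
```

View pics/c2.png

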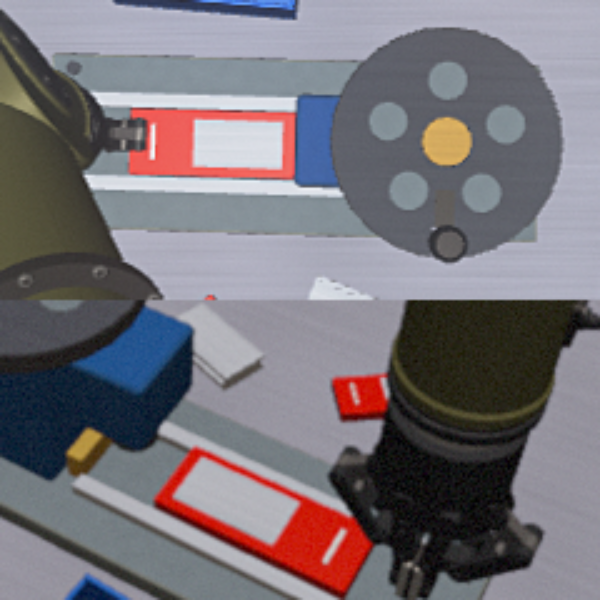

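Request:
move_arm --deltas '[0, 0.01, 0, 0, 0, 0, -1, 0, 0.02, 0, 0, 0, 0, -1, 0, 0.028, 0, 0, 0, 0, -1, 0, 0.036, 0, 0, 0, 0, -1, 0, 0.044, 0, 0, 0, 0, -1, 0, 0.052, 0, 0, 0, 0, -1, 0, 0.06, 0, 0, 0, 0, -1, 0, 0.064, 0, 0, 0, 0, -1]'

```text
time: 5.75
position: [0.5973, 0.0988, 0.0296]
ee_rot: [-0.0, 1.0, -0.012, 0.0]
force: [0.2, 4.1, 4.3]
opening: 0.004
finger_force: 2.9
```

Run:
```python
from h import *
s=get_state(); print(s["position"],s["force"])
p=get_image("scene"); 
cv2.imwrite("pics/c3.png",cv2.resize(p["img"][220:350,270:450],(720,520))[:,:,::-1])
```

```text
[0.59734936 0.09882717 0.02963987] [0.16567616 4.10037014 4.26862065]
```

View pics/c3.png

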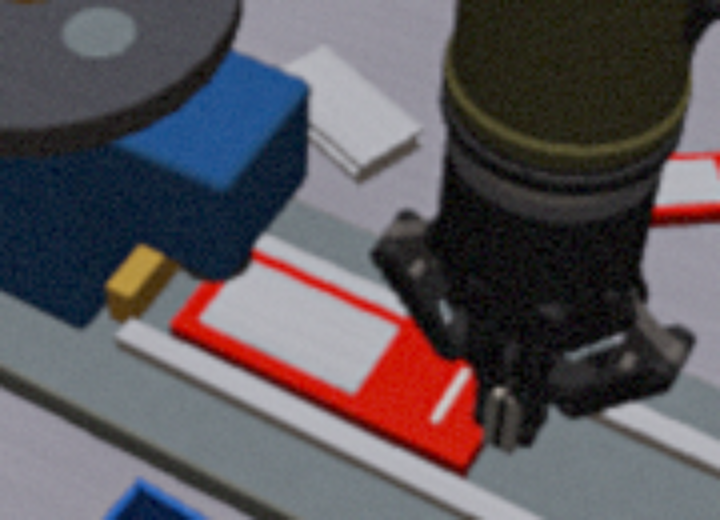

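The carrier moves ahead of the fingers, with about 15 mm left to the brass stop at crop pixel (140,285). I continue slowly.

Request:
move_arm --deltas '[0, 0.002, 0, 0, 0, 0, -1, 0, 0.004, 0, 0, 0, 0, -1, 0, 0.006, 0, 0, 0, 0, -1, 0, 0.007, 0, 0, 0, 0, -1, 0, 0.008, 0, 0, 0, 0, -1]'

```text
time: 6.3
position: [0.5971, 0.0923, 0.0296]
ee_rot: [-0.001, 1.0, -0.011, 0.0]
force: [-0.3, 5.3, 6.4]
opening: -0.001
finger_force: 4.3
```

Run:
```python
from h import *
s=get_state(); print(s["position"],s["force"])
t=get_image("top");h=cv2.cvtColor(t["img"],cv2.COLOR_RGB2HSV)
m=((h[...,0]<8)|(h[...,0]>172))&(h[...,1]>150)&(h[...,2]>120)
for r in(236,240,253,257):
  x=np.nonzero(m[r,240:330])[0]; print(r,x.min()+240,px2w(t,(x.min()+239.5,r),.036)[:2])
```

```text
[0.59705094 0.09228215 0.02961712] [-0.26520251  5.2546758   6.42181146]
236 280 [0.61900338 0.07006942]
240 296 [0.61050733 0.03612025]
253 284 [0.58304816 0.06137497]
257 286 [0.57461303 0.05709554]
```

Request:
move_arm --deltas '[0, 0.001, 0, 0, 0, 0, -1, 0, 0.002, 0, 0, 0, 0, -1, 0, 0.002, 0, 0, 0, 0, -1]'

```text
time: 6.65
position: [0.597, 0.0902, 0.0296]
ee_rot: [-0.0, 1.0, -0.011, 0.0]
force: [-0.2, 4.4, 4.6]
opening: 0.001
finger_force: 4.2
```

Request:
move_arm --deltas '[0, 0.001, 0, 0, 0, 0, -1, 0, 0.002, 0, 0, 0, 0, -1, 0, 0.002, 0, 0, 0, 0, -1]'

```text
time: 6.95
position: [0.597, 0.0882, 0.0296]
ee_rot: [-0.0, 1.0, -0.011, 0.0]
force: [-0.5, 4.1, 5.6]
opening: -0.002
finger_force: 4.2
```

Run:
```python
from h import *
s=get_state(); print(s["position"],s["force"])
p=get_image("scene"); 
cv2.imwrite("pics/c4.png",cv2.resize(p["img"][220:350,270:450],(720,520))[:,:,::-1])
```

```text
[0.5969508  0.08818926 0.02960423] [-0.47464841  4.14574458  5.62074707]
```

View pics/c4.png

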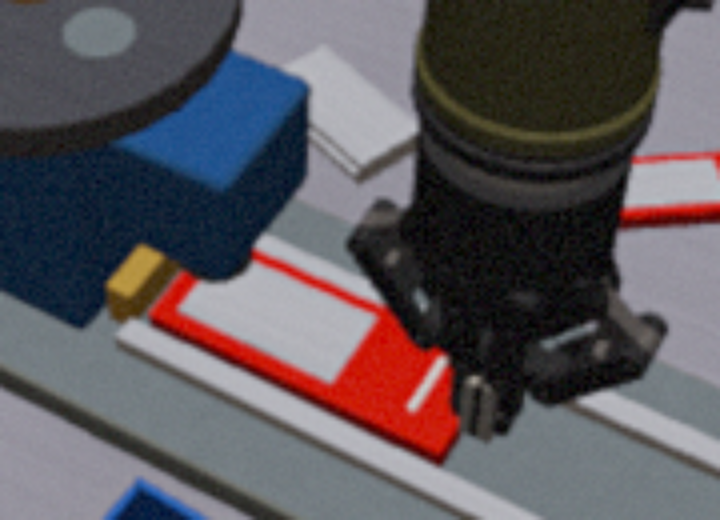

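The carrier's corner at (152,318) is about 5–8 mm short of the stop's face at about (132,316).

Request:
move_arm --deltas '[0, 0.001, 0, 0, 0, 0, -1, 0, 0.002, 0, 0, 0, 0, -1, 0, 0.003, 0, 0, 0, 0, -1, 0, 0.003, 0, 0, 0, 0, -1]'

```text
time: 7.4
position: [0.5969, 0.0852, 0.0296]
ee_rot: [-0.0, 1.0, -0.011, 0.0]
force: [-0.8, 3.5, 5.0]
opening: -0.002
finger_force: 4.2
```

Request:
move_arm --deltas '[0, 0.001, 0, 0, 0, 0, -1, 0, 0.002, 0, 0, 0, 0, -1, 0, 0.002, 0, 0, 0, 0, -1]'

```text
time: 7.7
position: [0.5968, 0.0832, 0.0296]
ee_rot: [-0.0, 1.0, -0.011, 0.0]
force: [0.8, 4.2, 5.9]
opening: -0.005
finger_force: 4.2
```

Request:
move_arm --deltas '[0, 0.001, 0, 0, 0, 0, -1, 0, 0.001, 0, 0, 0, 0, -1]'

```text
time: 7.9
position: [0.5968, 0.0822, 0.0296]
ee_rot: [-0.0, 1.0, -0.011, 0.0]
force: [-0.0, 3.6, 5.4]
opening: -0.005
finger_force: 4.2
```

Request:
move_arm --deltas '[0, 0.001, 0, 0, 0, 0, -1, 0, 0.001, 0, 0, 0, 0, -1]'

```text
time: 8.1
position: [0.5968, 0.0812, 0.0296]
ee_rot: [-0.0, 1.0, -0.011, 0.0]
force: [-0.2, 4.8, 5.6]
opening: 0.002
finger_force: 4.3
```

Request:
move_arm --deltas '[0, 0.001, 0, 0, 0, 0, -1, 0, 0.001, 0, 0, 0, 0, -1]'

```text
time: 8.3
position: [0.5968, 0.0802, 0.0296]
ee_rot: [-0.0, 1.0, -0.011, 0.0]
force: [0.3, 3.4, 5.1]
opening: -0.0
finger_force: 4.3
```

Request:
move_arm --deltas '[0, 0.001, 0, 0, 0, 0, -1, 0, 0.001, 0, 0, 0, 0, -1]'

```text
time: 8.5
position: [0.5967, 0.0801, 0.0296]
ee_rot: [-0.001, 1.0, -0.011, 0.0]
force: [-0.2, 6.3, 5.5]
opening: -0.003
finger_force: 4.8
```

Request:
move_arm --deltas '[0, 0.001, 0, 0, 0, 0, -1, 0, 0.001, 0, 0, 0, 0, -1]'

```text
time: 8.7
position: [0.5968, 0.0801, 0.0296]
ee_rot: [-0.002, 1.0, -0.011, 0.001]
force: [0.8, 7.5, 3.7]
opening: -0.002
finger_force: 5.3
```

Run:
```python
from h import *
s=get_state(); print(s["position"],s["force"])
p=get_image("scene"); 
cv2.imwrite("pics/c5.png",cv2.resize(p["img"][260:330,285:385],(800,560))[:,:,::-1])
```

```text
[0.59676126 0.08007193 0.02963252] [0.76394939 7.51983901 3.68423693]
```

View pics/c5.png

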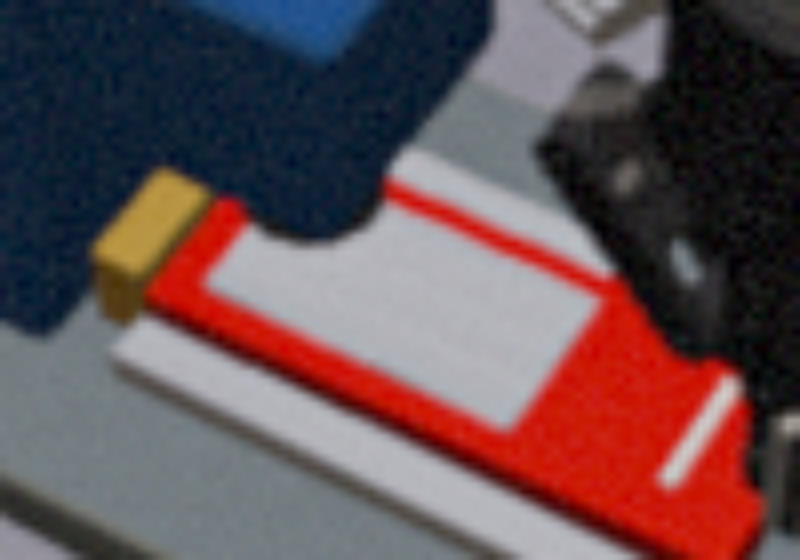

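The carrier's leading end now touches the brass stop, with the seam at about (180,250). I press a little more firmly, then back off.

Request:
move_arm --deltas '[0, 0.001, 0, 0, 0, 0, -1, 0, 0.002, 0, 0, 0, 0, -1, 0, 0.003, 0, 0, 0, 0, -1, 0, 0.003, 0, 0, 0, 0, -1]'

```text
time: 9.15
position: [0.5971, 0.0798, 0.0296]
ee_rot: [-0.003, 1.0, -0.01, 0.001]
force: [2.3, 14.0, 1.6]
opening: 0.001
finger_force: 8.0
```

Request:
move_arm --deltas '[0, -0.01, 0, 0, 0, 0, -1, 0, -0.03, 0, 0, 0, 0, -1, 0, -0.04, -0.02, 0, 0, 0, -1, 0, -0.04, -0.07, 0, 0, 0, -1, 0, -0.04, -0.12, 0, 0, 0, -1, 0, -0.04, -0.17, 0, 0, 0, -1, 0, -0.04, -0.22, 0, 0, 0, -1, 0, -0.04, -0.27, 0, 0, 0, -1]'

```text
time: 9.95
position: [0.5964, 0.1128, 0.3007]
ee_rot: [0.001, 1.0, -0.012, -0.001]
force: [1.6, 0.3, 0.2]
opening: 0.002
finger_force: 0.0
```

Run:
```python
from h import *
t=get_image("top"); s=get_image("scene")
h=cv2.cvtColor(t["img"],cv2.COLOR_RGB2HSV)
# handle top circle in top view: darkest blob
g=t["img"].astype(int).sum(2); sub=g[270:305,360:400]; yy,xx=np.nonzero(sub<150); print("dark top",xx.min()+360,xx.max()+360,yy.min()+270,yy.max()+270)
g2=s["img"].astype(int).sum(2); sub=g2[150:195,285:320]; yy,xx=np.nonzero(sub<110); print("dark scene",xx.min()+285,xx.max()+285,yy.min()+150,yy.max()+150,xx.mean()+285)
for p in(t,s):
  print([(x["xy"],x["confidence"]) for x in place_of("handle_mid",p)[:1]],[c["bbox"] for c in cut_out("handle_mid",p)[:1]])
# wheel disc ellipse in top
m=((g>190)&(g<330)).astype(np.uint8)
cs,_=cv2.findContours(cv2.morphologyEx(m,cv2.MORPH_CLOSE,np.ones((15,15))),cv2.RETR_EXTERNAL,cv2.CHAIN_APPROX_NONE)
for X in((.516,-.126,.232),(.516,-.126,.209),(.5904,-.127,.179)): print(w2px(t,X),w2px(s,X))
cv2.imwrite("pics/c6.png",np.hstack([cv2.resize(t["img"][265:310,355:405],(400,360)),cv2.resize(s["img"][150:195,280:330],(400,360))])[:,:,::-1])
print(delta((.516,-.126,.33)))
```

```text
dark top 373 382 281 293
dark scene 293 308 160 194 301.4036458333333
[([377.6, 285.3], 0.46)] [[370.0, 279.9, 387.1, 291.7]]
[([298.4, 172.6], 0.97)] []
(np.float64(380.3287219276658), np.float64(288.20325805527716)) (np.float64(300.91790798220165), np.float64(159.6160385020085))
(np.float64(379.2666246125817), np.float64(287.77091848583984)) (np.float64(301.58980508232594), np.float64(171.3706048133002))
(np.float64(378.2976511700284), np.float64(246.19949138071348)) (np.float64(276.99144841138747), np.float64(211.09470970782533))
(array([-0.0749,  0.2411, -0.0319]), array([ 0.0018,  0.0033, -0.0003]))
```

View pics/c6.png

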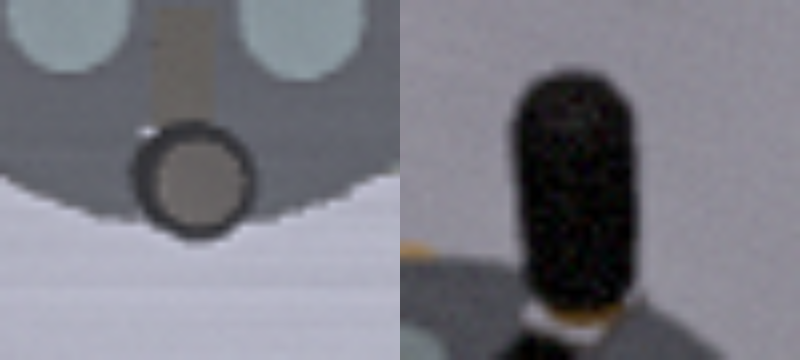

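The handle's top is centred at about (379.8,287.7) in the top view, and the scene crop agrees. That puts the handle at about (0.517, -0.125, 0.209) with a radius of about 73 mm. Next I move above it.

Request:
move_arm --deltas '[0, 0, -0.03, 0, 0, 0, 0.2, -0.079, 0.239, -0.03, 0, 0, 0, 0.2, -0.079, 0.239, -0.03, 0, 0, 0, 0.2, -0.079, 0.239, -0.03, 0, 0, 0, 0.2, -0.079, 0.239, -0.03, 0, 0, 0, 0.2, -0.079, 0.239, -0.03, 0, 0, 0, 0.2, -0.079, 0.239, -0.03, 0, 0, 0, 0.2, -0.079, 0.239, -0.03, 0, 0, 0, 0.2]'

```text
time: 11.05
position: [0.5115, -0.1247, 0.3275]
ee_rot: [-0.0, 1.0, -0.014, -0.002]
force: [-0.6, 0.5, 0.2]
opening: 0.598
finger_force: 0.0
```

```bash
python3 -c "
from h import *
print(delta((.517,-.1253,.19)),get_state()['opening'],get_state()['position'])"
```

```text
(array([0.006 , 0.0005, 0.1375]), array([-0.0004,  0.0037, -0.0038])) 0.5983562540274221 [ 0.51147989 -0.12473428  0.32747945]
```

Request:
move_arm --deltas '[0.006, 0.0005, 0.04, 0, 0, 0, 0.2, 0.006, 0.0005, 0.08, 0, 0, 0, 0.2, 0.006, 0.0005, 0.11, 0, 0, 0, 0.2, 0.006, 0.0005, 0.13, 0, 0, 0, 0.2, 0.006, 0.0005, 0.137, 0, 0, 0, 0.2, 0.006, 0.0005, 0.137, 0, 0, 0, 0.2]'

```text
time: 11.65
position: [0.5184, -0.122, 0.191]
ee_rot: [-0.001, 1.0, -0.011, -0.001]
force: [0.7, -0.6, 1.5]
opening: 0.598
finger_force: 0.0
```

Run:
```python
from h import *
s=get_state(); print(s["position"],s["force"])
t=get_image("top"); p=get_image("scene")
cv2.imwrite("pics/c7.png",np.hstack([cv2.resize(t["img"][200:320,240:400],(400,300)),cv2.resize(p["img"][130:310,230:410],(400,300))])[:,:,::-1])
```

```text
[ 0.51837935 -0.12200883  0.19103997] [ 0.67622442 -0.6397434   1.52529427]
```

View pics/c7.png

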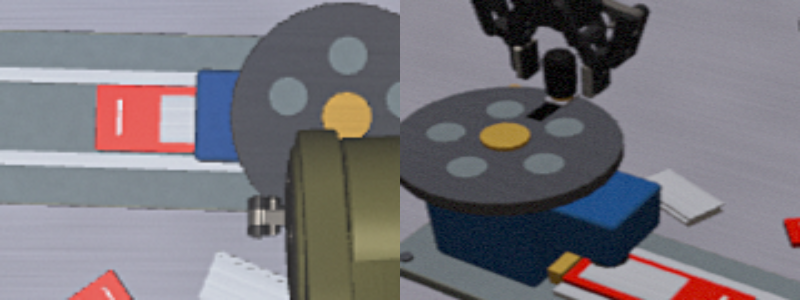

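The fingers straddle the handle and the carrier stays home. I close gently.

Request:
move_arm --deltas '[-0.001, 0.003, 0, 0, 0, 0, 0.2, -0.001, 0.003, 0, 0, 0, 0, -0.2, -0.001, 0.003, 0, 0, 0, 0, -0.6, -0.001, 0.003, 0, 0, 0, 0, -0.9, -0.001, 0.003, 0, 0, 0, 0, -0.9, -0.001, 0.003, 0, 0, 0, 0, -0.9, -0.001, 0.003, 0, 0, 0, 0, -0.9]' --grip_force 25

```text
time: 12.45
position: [0.5183, -0.1263, 0.1933]
ee_rot: [0.0, 1.0, -0.012, 0.001]
force: [-0.9, 0.4, 6.2]
opening: 0.288
finger_force: 24.6
```

```bash
python3 -c "
from h import *
s=get_state();print(s['position'],s['opening'],s['force'],s['finger_force'],delta(s['position']))"
```

```text
[ 0.51826294 -0.12632101  0.19326507] 0.28801987344113317 [-0.94724479  0.35957     6.19365776] 24.62747661396861 (array([0., 0., 0.]), array([ 0.0003, -0.0018,  0.0004]))
```

Request:
move_arm --deltas '[0.0001, -0.0036, 0, 0, 0, 0, -0.9, 0.0004, -0.0072, 0, 0, 0, 0, -0.9, 0.0008, -0.0108, 0, 0, 0, 0, -0.9, 0.0014, -0.0143, 0, 0, 0, 0, -0.9, 0.0022, -0.0179, 0, 0, 0, 0, -0.9, 0.0032, -0.0213, 0, 0, 0, 0, -0.9, 0.0044, -0.0248, 0, 0, 0, 0, -0.9, 0.0057, -0.0281, 0, 0, 0, 0, -0.9]'

```text
time: 13.25
position: [0.5238, -0.0998, 0.1932]
ee_rot: [0.001, 1.0, -0.012, 0.0]
force: [-3.2, -3.3, 7.8]
opening: 0.289
finger_force: 24.7
```

```bash
cat > w.py <<'E'
from h import *
import sys
# args: commanded theta now, step, rows, radial correction(mm, outward) to apply over the rows
C=np.array([.5905,-.1275]); r=.0722; cy,sy=np.cos(YAW),np.sin(YAW)
ex=np.array([cy,sy]); ey=np.array([-sy,cy])
s=get_state(); d=s["position"][:2]-C; th=np.arctan2(d@ey,-d@ex)%(2*np.pi)
u=d/np.linalg.norm(d); tg=np.array([u[1],-u[0]])
F=s["force"]
print("theta meas",round(th,3),"r",round(np.hypot(*d)*1e3,2),"Frad_on_tool(out+)",round(F[:2]@u,1),"Ftan",round(F[:2]@tg,1),"Fz",round(F[2],1),"z",s["position"][2])
t0,st,n,corr=map(float,sys.argv[1:5])
T=t0+st*np.arange(1,n+1); dr=corr/1e3*np.arange(1,n+1)/n
X=-(r+dr)*np.cos(T)+r*np.cos(t0); Y=-(r+dr)*np.sin(T)+r*np.sin(t0)
print(", ".join(f"{x:.4f}, {y:.4f}, 0, 0, 0, 0, -0.9" for x,y in zip(X,Y)))
E
python3 w.py 0.4 0.08 8 0
```

```text
theta meas 0.369 r 72.23 Frad_on_tool(out+) 1.7 Ftan -4.3 Fz 7.8 z 0.19321732707660239
0.0025, -0.0052, 0, 0, 0, 0, -0.9, 0.0053, -0.0102, 0, 0, 0, 0, -0.9, 0.0086, -0.0150, 0, 0, 0, 0, -0.9, 0.0122, -0.0195, 0, 0, 0, 0, -0.9, 0.0162, -0.0237, 0, 0, 0, 0, -0.9, 0.0205, -0.0275, 0, 0, 0, 0, -0.9, 0.0251, -0.0310, 0, 0, 0, 0, -0.9, 0.0300, -0.0341, 0, 0, 0, 0, -0.9
```

Request:
move_arm --deltas '[0.0025, -0.0052, 0, 0, 0, 0, -0.9, 0.0053, -0.0102, 0, 0, 0, 0, -0.9, 0.0086, -0.015, 0, 0, 0, 0, -0.9, 0.0122, -0.0195, 0, 0, 0, 0, -0.9, 0.0162, -0.0237, 0, 0, 0, 0, -0.9, 0.0205, -0.0275, 0, 0, 0, 0, -0.9, 0.0251, -0.031, 0, 0, 0, 0, -0.9, 0.03, -0.0341, 0, 0, 0, 0, -0.9]'

```text
time: 14.05
position: [0.5541, -0.0648, 0.1932]
ee_rot: [0.0, 1.0, -0.012, -0.001]
force: [-5.9, 1.4, 9.6]
opening: 0.293
finger_force: 24.9
```

```bash
python3 w.py 1.04 0.08 8 0
```

```text
theta meas 1.021 r 72.54 Frad_on_tool(out+) 4.2 Ftan -4.4 Fz 9.6 z 0.19320994201757413
0.0051, -0.0027, 0, 0, 0, 0, -0.9, 0.0104, -0.0050, 0, 0, 0, 0, -0.9, 0.0158, -0.0069, 0, 0, 0, 0, -0.9, 0.0214, -0.0083, 0, 0, 0, 0, -0.9, 0.0271, -0.0093, 0, 0, 0, 0, -0.9, 0.0329, -0.0098, 0, 0, 0, 0, -0.9, 0.0387, -0.0099, 0, 0, 0, 0, -0.9, 0.0444, -0.0095, 0, 0, 0, 0, -0.9
```

Request:
move_arm --deltas '[0.005, -0.003, 0, 0, 0, 0, -0.9, 0.0103, -0.0055, 0, 0, 0, 0, -0.9, 0.0157, -0.0076, 0, 0, 0, 0, -0.9, 0.0213, -0.0092, 0, 0, 0, 0, -0.9, 0.0271, -0.0104, 0, 0, 0, 0, -0.9, 0.0329, -0.0112, 0, 0, 0, 0, -0.9, 0.0387, -0.0114, 0, 0, 0, 0, -0.9, 0.0444, -0.011, 0, 0, 0, 0, -0.9]'

```text
time: 14.85
position: [0.5991, -0.0543, 0.1933]
ee_rot: [-0.0, 1.0, -0.011, -0.0]
force: [-4.6, 1.1, 8.9]
opening: 0.288
finger_force: 24.9
```

```bash
python3 w.py 1.68 0.08 8 0
```

```text
theta meas 1.664 r 73.71 Frad_on_tool(out+) 0.6 Ftan -4.7 Fz 8.9 z 0.19325941443151465
0.0057, 0.0009, 0, 0, 0, 0, -0.9, 0.0113, 0.0022, 0, 0, 0, 0, -0.9, 0.0168, 0.0039, 0, 0, 0, 0, -0.9, 0.0222, 0.0061, 0, 0, 0, 0, -0.9, 0.0273, 0.0087, 0, 0, 0, 0, -0.9, 0.0323, 0.0117, 0, 0, 0, 0, -0.9, 0.0369, 0.0151, 0, 0, 0, 0, -0.9, 0.0413, 0.0189, 0, 0, 0, 0, -0.9
```

Request:
move_arm --deltas '[0.0057, 0.0009, 0, 0, 0, 0, -0.9, 0.0113, 0.0022, 0, 0, 0, 0, -0.9, 0.0168, 0.0039, 0, 0, 0, 0, -0.9, 0.0222, 0.0061, 0, 0, 0, 0, -0.9, 0.0273, 0.0087, 0, 0, 0, 0, -0.9, 0.0323, 0.0117, 0, 0, 0, 0, -0.9, 0.0369, 0.0151, 0, 0, 0, 0, -0.9, 0.0413, 0.0189, 0, 0, 0, 0, -0.9]'

```text
time: 15.65
position: [0.6403, -0.0728, 0.1933]
ee_rot: [-0.001, 1.0, -0.011, 0.0]
force: [-3.6, 4.9, 7.0]
opening: 0.289
finger_force: 25.0
```

```bash
sed -i 's/-.1275/-.126/' w.py; python3 w.py 2.32 0.08 8 0
```

```text
theta meas 2.299 r 72.85 Frad_on_tool(out+) 1.1 Ftan -5.9 Fz 7.0 z 0.1933227749282232
0.0041, 0.0041, 0, 0, 0, 0, -0.9, 0.0078, 0.0085, 0, 0, 0, 0, -0.9, 0.0112, 0.0132, 0, 0, 0, 0, -0.9, 0.0141, 0.0182, 0, 0, 0, 0, -0.9, 0.0167, 0.0233, 0, 0, 0, 0, -0.9, 0.0189, 0.0287, 0, 0, 0, 0, -0.9, 0.0206, 0.0342, 0, 0, 0, 0, -0.9, 0.0218, 0.0398, 0, 0, 0, 0, -0.9
```

Request:
move_arm --deltas '[0.0041, 0.0041, 0, 0, 0, 0, -0.9, 0.0078, 0.0085, 0, 0, 0, 0, -0.9, 0.0112, 0.0132, 0, 0, 0, 0, -0.9, 0.0142, 0.0182, 0, 0, 0, 0, -0.9, 0.0169, 0.0233, 0, 0, 0, 0, -0.9, 0.0191, 0.0287, 0, 0, 0, 0, -0.9, 0.0209, 0.0342, 0, 0, 0, 0, -0.9, 0.0221, 0.0398, 0, 0, 0, 0, -0.9]'

```text
time: 16.45
position: [0.6624, -0.112, 0.1934]
ee_rot: [-0.002, 1.0, -0.01, 0.001]
force: [0.4, 6.6, 5.2]
opening: 0.288
finger_force: 25.1
```

```bash
python3 w.py 2.96 0.06 8 0; python3 -c "
from h import *
s=get_image('scene');print([(c['xy'],c['confidence']) for c in place_of('carrier_mid',s)[:2]])"
```

```text
theta meas 2.926 r 73.28 Frad_on_tool(out+) 1.6 Ftan -6.4 Fz 5.2 z 0.19338577351969352
0.0007, 0.0043, 0, 0, 0, 0, -0.9, 0.0011, 0.0086, 0, 0, 0, 0, -0.9, 0.0012, 0.0129, 0, 0, 0, 0, -0.9, 0.0011, 0.0173, 0, 0, 0, 0, -0.9, 0.0007, 0.0216, 0, 0, 0, 0, -0.9, 0.0000, 0.0259, 0, 0, 0, 0, -0.9, -0.0009, 0.0301, 0, 0, 0, 0, -0.9, -0.0020, 0.0343, 0, 0, 0, 0, -0.9
[([345.7, 304.0], 0.71), ([427.9, 266.9], 0.67)]
```

Request:
move_arm --deltas '[0.0007, 0.0043, 0, 0, 0, 0, -0.9, 0.0012, 0.0086, 0, 0, 0, 0, -0.9, 0.0014, 0.0129, 0, 0, 0, 0, -0.9, 0.0014, 0.0173, 0, 0, 0, 0, -0.9, 0.0011, 0.0216, 0, 0, 0, 0, -0.9, 0.0004, 0.0259, 0, 0, 0, 0, -0.9, -0.0005, 0.0301, 0, 0, 0, 0, -0.9, -0.0016, 0.0343, 0, 0, 0, 0, -0.9]'

```text
time: 17.35
position: [0.6601, -0.1498, 0.1934]
ee_rot: [0.0, 1.0, -0.012, 0.001]
force: [1.1, 1.2, 5.7]
opening: 0.293
finger_force: 24.8
```

```bash
sed -i 's/r=.0722/r=.0727/' w.py; python3 w.py 3.44 0.08 8 0
```

```text
theta meas 3.447 r 73.59 Frad_on_tool(out+) 0.6 Ftan -1.5 Fz 5.7 z 0.1933591191948675
-0.0019, 0.0055, 0, 0, 0, 0, -0.9, -0.0043, 0.0108, 0, 0, 0, 0, -0.9, -0.0071, 0.0159, 0, 0, 0, 0, -0.9, -0.0103, 0.0208, 0, 0, 0, 0, -0.9, -0.0138, 0.0254, 0, 0, 0, 0, -0.9, -0.0177, 0.0297, 0, 0, 0, 0, -0.9, -0.0220, 0.0336, 0, 0, 0, 0, -0.9, -0.0265, 0.0373, 0, 0, 0, 0, -0.9
```

Request:
move_arm --deltas '[-0.0019, 0.0055, 0, 0, 0, 0, -0.9, -0.0043, 0.0108, 0, 0, 0, 0, -0.9, -0.0071, 0.0159, 0, 0, 0, 0, -0.9, -0.0103, 0.0208, 0, 0, 0, 0, -0.9, -0.0138, 0.0254, 0, 0, 0, 0, -0.9, -0.0177, 0.0297, 0, 0, 0, 0, -0.9, -0.022, 0.0336, 0, 0, 0, 0, -0.9, -0.0265, 0.0373, 0, 0, 0, 0, -0.9]'

```text
time: 18.15
position: [0.6327, -0.1867, 0.1934]
ee_rot: [0.0, 1.0, -0.012, 0.002]
force: [1.8, 1.1, 6.4]
opening: 0.291
finger_force: 24.8
```

```bash
python3 w.py 4.08 0.08 8 0
```

```text
theta meas 4.081 r 73.98 Frad_on_tool(out+) 0.1 Ftan -2.2 Fz 6.4 z 0.1933585921726758
-0.0048, 0.0032, 0, 0, 0, 0, -0.9, -0.0099, 0.0061, 0, 0, 0, 0, -0.9, -0.0152, 0.0085, 0, 0, 0, 0, -0.9, -0.0206, 0.0105, 0, 0, 0, 0, -0.9, -0.0262, 0.0121, 0, 0, 0, 0, -0.9, -0.0319, 0.0132, 0, 0, 0, 0, -0.9, -0.0377, 0.0139, 0, 0, 0, 0, -0.9, -0.0435, 0.0141, 0, 0, 0, 0, -0.9
```

Request:
move_arm --deltas '[-0.0048, 0.0032, 0, 0, 0, 0, -0.9, -0.0099, 0.0061, 0, 0, 0, 0, -0.9, -0.0152, 0.0085, 0, 0, 0, 0, -0.9, -0.0206, 0.0105, 0, 0, 0, 0, -0.9, -0.0262, 0.0121, 0, 0, 0, 0, -0.9, -0.0319, 0.0132, 0, 0, 0, 0, -0.9, -0.0377, 0.0139, 0, 0, 0, 0, -0.9, -0.0435, 0.0141, 0, 0, 0, 0, -0.9]'

```text
time: 18.95
position: [0.5891, -0.1999, 0.1934]
ee_rot: [0.001, 1.0, -0.012, 0.002]
force: [4.8, 1.1, 4.6]
opening: 0.292
finger_force: 24.8
```

```bash
python3 w.py 4.72 0.08 8 0
```

```text
theta meas 4.708 r 73.95 Frad_on_tool(out+) -1.2 Ftan -4.7 Fz 4.6 z 0.19335601518104797
-0.0058, -0.0003, 0, 0, 0, 0, -0.9, -0.0116, -0.0010, 0, 0, 0, 0, -0.9, -0.0173, -0.0022, 0, 0, 0, 0, -0.9, -0.0228, -0.0039, 0, 0, 0, 0, -0.9, -0.0283, -0.0060, 0, 0, 0, 0, -0.9, -0.0335, -0.0085, 0, 0, 0, 0, -0.9, -0.0385, -0.0114, 0, 0, 0, 0, -0.9, -0.0433, -0.0147, 0, 0, 0, 0, -0.9
```

Request:
move_arm --deltas '[-0.0058, -0.0003, 0, 0, 0, 0, -0.9, -0.0116, -0.001, 0, 0, 0, 0, -0.9, -0.0173, -0.0022, 0, 0, 0, 0, -0.9, -0.0228, -0.0039, 0, 0, 0, 0, -0.9, -0.0283, -0.006, 0, 0, 0, 0, -0.9, -0.0335, -0.0085, 0, 0, 0, 0, -0.9, -0.0385, -0.0114, 0, 0, 0, 0, -0.9, -0.0433, -0.0147, 0, 0, 0, 0, -0.9]'

```text
time: 19.75
position: [0.5462, -0.1849, 0.1933]
ee_rot: [0.001, 1.0, -0.012, 0.002]
force: [3.9, -0.7, 5.2]
opening: 0.289
finger_force: 24.7
```

```bash
python3 w.py 5.36 0.08 8 0
```

```text
theta meas 5.334 r 73.69 Frad_on_tool(out+) -1.8 Ftan -3.5 Fz 5.2 z 0.19333178770965992
-0.0045, -0.0037, 0, 0, 0, 0, -0.9, -0.0087, -0.0077, 0, 0, 0, 0, -0.9, -0.0125, -0.0121, 0, 0, 0, 0, -0.9, -0.0160, -0.0167, 0, 0, 0, 0, -0.9, -0.0191, -0.0217, 0, 0, 0, 0, -0.9, -0.0218, -0.0268, 0, 0, 0, 0, -0.9, -0.0241, -0.0322, 0, 0, 0, 0, -0.9, -0.0259, -0.0377, 0, 0, 0, 0, -0.9
```

Request:
move_arm --deltas '[-0.0045, -0.0037, 0, 0, 0, 0, -0.9, -0.0087, -0.0077, 0, 0, 0, 0, -0.9, -0.0125, -0.0121, 0, 0, 0, 0, -0.9, -0.016, -0.0167, 0, 0, 0, 0, -0.9, -0.0191, -0.0217, 0, 0, 0, 0, -0.9, -0.0218, -0.0268, 0, 0, 0, 0, -0.9, -0.0241, -0.0322, 0, 0, 0, 0, -0.9, -0.0259, -0.0377, 0, 0, 0, 0, -0.9]'

```text
time: 20.55
position: [0.5206, -0.1474, 0.1932]
ee_rot: [0.002, 1.0, -0.013, 0.001]
force: [1.3, -4.3, 6.5]
opening: 0.289
finger_force: 24.8
```

```bash
python3 w.py 6.0 0.06 5 0
```

```text
theta meas 5.962 r 73.08 Frad_on_tool(out+) 0.0 Ftan -4.5 Fz 6.5 z 0.19324955069227034
-0.0011, -0.0042, 0, 0, 0, 0, -0.9, -0.0019, -0.0085, 0, 0, 0, 0, -0.9, -0.0025, -0.0128, 0, 0, 0, 0, -0.9, -0.0028, -0.0172, 0, 0, 0, 0, -0.9, -0.0029, -0.0215, 0, 0, 0, 0, -0.9
```

Request:
move_arm --deltas '[-0.0011, -0.0042, 0, 0, 0, 0, -0.9, -0.0019, -0.0085, 0, 0, 0, 0, -0.9, -0.0025, -0.0128, 0, 0, 0, 0, -0.9, -0.0028, -0.0172, 0, 0, 0, 0, -0.9, -0.0029, -0.0213, 0, 0, 0, 0, -0.9, -0.0029, -0.0213, 0, 0, 0, 0, -0.9, -0.0029, -0.0213, 0, 0, 0, 0, -0.9]'

```text
time: 21.25
position: [0.5178, -0.1253, 0.1932]
ee_rot: [0.001, 1.0, -0.012, 0.001]
force: [-0.3, -1.4, 8.2]
opening: 0.29
finger_force: 25.0
```

```bash
python3 w.py 6.28 0.06 1 0
```

```text
theta meas 6.269 r 72.69 Frad_on_tool(out+) 0.3 Ftan -1.4 Fz 8.2 z 0.19321426453301052
0.0001, -0.0044, 0, 0, 0, 0, -0.9
```

Request:
move_arm --deltas '[0, 0, 0, 0, 0, 0, 0.2, 0, 0, 0, 0, 0, 0, 0.2, 0, 0, 0, 0, 0, 0, 0.2, 0, 0, 0, 0, 0, 0, 0.2, 0, 0, -0.02, 0, 0, 0, 0.2, 0, 0, -0.06, 0, 0, 0, 0.2, 0, 0, -0.1, 0, 0, 0, 0.2, 0, 0, -0.14, 0, 0, 0, 0.2]'

```text
time: 22.05
position: [0.5171, -0.1238, 0.3336]
ee_rot: [-0.0, 1.0, -0.012, -0.0]
force: [1.4, -0.7, -0.8]
opening: 0.599
finger_force: 0.0
```

Request:
move_arm --deltas '[-0.04, 0.03, -0.02, 0, 0, 0, 0.2, -0.08, 0.06, -0.02, 0, 0, 0, 0.2, -0.1, 0.1, -0.02, 0, 0, 0, 0.2, -0.1, 0.15, -0.02, 0, 0, 0, 0.2, -0.1, 0.18, -0.02, 0, 0, 0, 0.2, -0.1, 0.18, -0.02, 0, 0, 0, 0.2]'

```text
time: 22.65
position: [0.4116, -0.3064, 0.3513]
ee_rot: [0.0, 1.0, -0.015, -0.001]
force: [-0.3, -0.2, -0.3]
opening: 0.599
finger_force: 0.0
```

Run:
```python
from h import *
t=get_image("top"); p=get_image("scene")
print([(x["xy"],x["confidence"]) for x in place_of("handle_mid",t)[:1]],[(x["xy"],x["confidence"]) for x in place_of("handle_mid",p)[:1]],[(x["xy"],x["confidence"]) for x in place_of("carrier_mid",p)[:1]],[c["bbox"] for c in cut_out("handle_mid",t)[:1]])
cv2.imwrite("pics/c8.png",np.hstack([cv2.resize(t["img"][200:320,230:430],(400,240)),cv2.resize(p["img"][150:330,250:550],(400,240))])[:,:,::-1])
```

```text
[([376.5, 289.5], 0.5)] [([298.9, 172.9], 0.8)] [([427.4, 268.1], 0.74)] [[371.4, 283.4, 384.3, 292.1]]
```

View pics/c8.png

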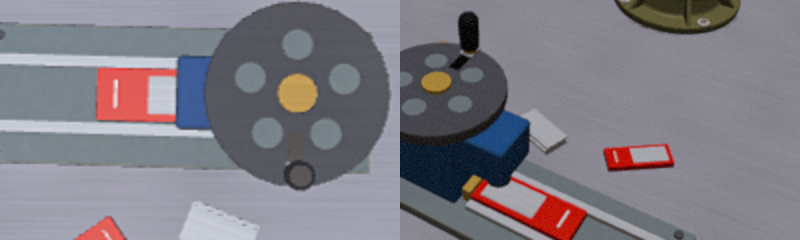

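The handle is back at top-view pixel (380,287.5), the same as at the start. The carrier still butts against the stop and nothing else has moved.

```bash
python3 -c "
from cell import *
print(close_job())"
```

```text
the job is handed in; nothing more can be done
None
```

The job is handed in, with no verdict returned: the carrier is home against the stop, the wheel has gone one full clockwise turn and is back at its start position, and the arm is clear of everything.

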